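# Seat a tripod-plate stud with bench locking forceps

## Task

Use the bench-mounted locking forceps to press the brass stud fully home in the upright black tripod plate: close the handles until the stud is home and the ratchet holds by itself, without squeezing the plate's sprung holder to the end of its travel. Leave it clamped, hands off, for three seconds, then unlock the ratchet by pressing the orange thumb rest down (sideways to the closing motion) and let the handles open fully again. Be gentle with the forceps, do not touch the plate or its stand, and leave the mug, lens and battery where they are.

Things in the scene. Friction and masses are not known exactly. Their poses are not given: they have to be found in the camera images.
- clamp: Steel locking forceps, 280 mm long, lying level on a blue stand plate (300 x 130 mm, 12 mm thick), immovable. Origin on the table below the scissor pivot; z up, x from pivot to jaws, y level, left of x. Shanks are centred 75 mm above the table, free space below. Fixed handle: towards -x, leaning 0.15 rad to +y. Moving handle: on the -y side, at angle (0.55 - joint handle) rad from the -x axis.
- pivot (a point): The scissor pivot: on its axis, 75 mm above the table. A point of the moving shank at distance r from it lies at x = -r cos(angle), y = -r sin(angle) in the clamp's axes, angle = 0.55 - joint handle.
- loop (a point): Centre of the steel finger loop (45 mm outside, 9 mm bar) at the end of the moving shank, 195 mm from the pivot, 75 mm above the table. The shank is straight, 10 mm wide, 70 to 80 mm above the table.
- rack (a point): Top middle of the fixed ratchet rack, a steel arm 14 mm wide, top 91 mm above the table, crossing over the moving shank 115 mm from the pivot. Its six teeth stop the handle from opening; they catch at joint handle 0.223, 0.266, 0.310, 0.353, 0.397 and 0.440. Let go in between, the handle falls back to the last tooth passed.
- thumb_rest (a point): Centre of the top face of the slippery orange thumb rest on the moving shank, 155 mm from the pivot: a block 26 mm along the shank, 26 mm across, its top 94 mm and underside 80 mm above the table. Press it down here to unlock; the handle may then slip outward from under the finger. It moves with the handle.
- push_side (a point): On the outer side face of the orange thumb rest (looking away from the fixed handle), 160 mm from the pivot, 13 mm off the shank's centre line, 79 mm above the table. Push here, level and square to the shank, towards the fixed handle, to close. It moves with the handle.
- plinth: Grey stand (50 x 62 mm, 90 mm tall) beside the jaws with the sprung holder, upright black tripod plate (42 mm wide, 48 tall) and brass stud (head 20 mm wide). Origin same as the clamp's. The plate's place varies: up to 3 mm nearer to or farther from the jaw, so the stud gets home at a handle angle of 0.26 to 0.38 that must be felt or watched. Not to be touched.
- handle (a joint): Closing angle of the moving handle, rad: 0 open (a light spring, about 2 N at the thumb rest, returns it), up to 0.55. The jaw meets the stud at 0.15 to 0.25. Push needed at the thumb rest, measured just after a ratchet click: about 6 to 7 N as the stud gets home, 12 N where the holder reaches its end; climbing onto each tooth adds 2 to 5 N.
- lock (a joint): Downward spring flex of the moving shank, rad about the pivot: 0 at rest, 0.045 at its stop (7 mm at the thumb rest). Dips 0.02 as a tooth passes. Pressed beyond 0.02 (3 mm, 3 to 4 N at the thumb rest) the ratchet is free; 5 N reaches the stop. Keep it pressed while the handle springs, or is carried, outward past the first tooth (joint handle below 0.2), or it catches again.
- stud (a joint): How far the brass stud has gone into the plate, m: 0 at the start (head 4 mm proud), 0.004 fully home. It needs about 10 N at the jaw (65 mm from the pivot) and stays where it is pushed.
- holder (a joint): How far the spring behind the plate is squeezed, m: 0 when the jaw does not press, about 0.004 while the stud goes in, 0.010 at the end of its travel (25 N at the jaw), which must not be reached.
- mug: Blue ceramic mug, 80 mm wide, 95 mm tall, standing near the forceps. Origin at the centre of its foot. Leave alone.
- lens: Black camera lens standing on end, 70 mm wide, 70 mm tall, near the forceps. Origin at the centre of its foot. Leave alone.
- battery: Black camera battery with a yellow label, 58 x 40 x 22 mm, lying near the forceps on the moving handle's side. Origin at the centre of its underside. Leave alone.

How it is judged:
On the way:
1. the stud is home and the ratchet alone keeps the plate clamped, nothing of the robot touching the forceps, for 2.5 seconds (value of joint stud above 0.0034 m and value of joint holder above 0.001 m and contact force between each of the fingers, the arm and clamp below 0.2 N), for 2.5 s.
At the end, for the whole second after the job is handed in: The stud is home (pushed in at least 3.4 of its 4 mm), the jaws no longer press the plate (holder under 0.8 mm), the moving handle is back open (under 0.06 rad) and at rest with the shank unflexed (under 0.006 rad), and the mug, lens and battery have not been moved by more than 15 mm (value of joint stud above 0.0034 m and value of joint holder below 0.0008 m and value of joint handle below 0.06 rad and value of joint lock below 0.006 rad and velocity of joint handle below 0.05 rad/s); the robot touches nothing.
It fails at once if the sprung holder is squeezed to the end of its travel (beyond 9.6 of 10 mm) (value of joint holder above 0.0096 m).
It fails at once if the robot pushes on the forceps with more than 25 N (contact force between any of the fingers, the arm and clamp above 25 N).
It fails at once if the robot touches the plate or its stand (contact force between any of the fingers, the arm and plinth above 1 N).
It fails at once if the mug, lens or battery is moved by more than 15 mm (distance of any of mug, lens, battery from where it was at the start of the episode above 0.015 m).
It also fails if it takes over 62 s, if anything falls off the work surface, if the arm or the gripper's body presses on something with over 40 N, if the wrist force passes 120 N, or if a joint passes its speed limit or range.

## Robot

A 6-joint arm with a two-finger parallel gripper is mounted at the origin on the work surface. World frame = base frame: x ahead of the robot, y to its left, z up, the work surface at z = 0. Lengths are in m, angles in rad, forces in N, time in s.
With the tool pointing down it reaches from about 0.275 to 0.725 m from the base axis. Payload 5.6 kg.
Tool frame: the origin (TCP) lies at the very end of the fingers, on their centre line; the grasp point (between the pads) lies 19 mm behind it; z points along the fingers, y is the direction in which the jaws open and shut (so a half turn about z gives the same grasp; the last joint's range is limited). The gripper opens to 85 mm and grips with 20 to 120 N. Pads are 22 mm wide; open, the fingers measure 114 mm over their backs; the gripper's body (76 mm by 85 mm) begins 54 mm behind the grasp point. The pads swing forward as they close: fully open they stand 13 mm farther back than shut.
Start: joints at [-0.84, 0.255, 0.108, 0, -1.424, -0.285], TCP at [0.237, -0.496, 0.231] pointing down, gripper open.
Joint ranges: [-2.95, 2.95], [-1.21, 1.97], [-1.09, 1.5], [-2.87, 1.71], [-2.94, -0.07], [-3.05, 3.05]. Speed limits (rad/s): [2.57, 2.57, 3.14, 3.14, 3.14, 3.14].

## Interface

Orientations are given as a rotation vector (axis times angle).
In Python, from workcell import r gives the robot as it stands.
- The arm moves only by the shell command python3 -m handwheel 'ROWS' [OPENING]. ROWS is JSON, a list of rows, each a list of 2 entries, a list of its own where there are three numbers: the shift along the tool's x, y, z in m, then the turn, a rotation vector about the tool's x, y, z in degrees. A call has 1 to 20 rows; each row shifts and turns the commanded pose from where the row before left it, along the tool's axes as they then stand; what a row does not reach is not made up. A row lasts 1/12 s, in which the tool goes at most 41.7 mm and 7.16 degrees, less where a joint would pass 70% of its speed; a pose out of reach is approached as far as the arm can. A call with a gripper value outside its range is refused whole. OPENING is the finger opening in m, from 0 to 0.0854, set as the call begins (- or left out, the last holds). The fingers move at their own pace and stop on an object; the grip force is fixed at half the most. Time passes only in rows, so rows that do not move let the fingers close. It gives the time, the measured TCP pose, the force and the opening at its end, in the units of the state.
- r.get_state(): the state, without advancing time (a new reading comes with each control period).
- r.read_camera(name): name is "side" or "top" or "wrist"; returns (picture, depth): 420x560x3 uint8, red, green, blue; 420x560 float32, m along the optical axis (not along the pixel's ray), 0 where there is no reading.
- r.camera_model(name): a dict with "fovy" (degrees; the focal length in pixels is half the picture's height over the tangent of half this angle, whatever the lens; pixels are square), "cx", "cy" (the principal point, pixels), "T" (4x4, takes a point from camera to world coordinates). Camera axes: x right, y down, z forward; pixel columns grow to the right and rows downward; lengths in m; the calibration is good to about 2 mm. A picture is of the moment at which its call begins: read the wrist's pose just before it. camera_model takes no time and is no camera call; for the wrist camera it gives the pose at the moment of the call.
- r.finish_job(): hands the job in, once; it reports no verdict.
The state is a dict: "clock": time; "q": joint angles; "qvel": joint speeds; "effort": joint torques, N m; "ee_pos": TCP position; "tcp_rot": TCP orientation; "force": force on the tool from outside, world axes, zero at the start; "torque": the same for the moment, N m; "finger_gap": finger opening in m.
Only numpy, scipy, OpenCV 4.12 (cv2) and the standard library are available. Lean on these libraries where they do the work, as an engineer would, in place of code of your own. Each camera call takes 0.05 s, during which the arm holds its last target.

## Working session

There is one attempt and no reset: what is moved stays moved. The work goes in short steps, Python scripts to look and compute and a shell command to move; the robot and the scene stay as the last step left them, time stands still between calls to the robot, and variables do not carry over. Pictures are saved under pics/ and viewed, and the job is handed in when it is done.

```bash
mkdir -p pics; ls
python3 - <<'E'
from workcell import r
import cv2,numpy as np
s=r.get_state();print({k:np.round(v,3) for k,v in s.items()})
for n in("top","side"):
    p,d=r.read_camera(n);m=r.camera_model(n);print(n,m)
    cv2.imwrite(f"pics/{n}0.png",p[...,::-1]);np.save(f"pics/{n}0.npy",d)
E
```

```text
pics
{'clock': np.float64(0.0), 'q': array([-0.84 ,  0.256,  0.107, -0.   , -1.424, -0.285]), 'qvel': array([ 0.001,  0.002, -0.001,  0.   ,  0.001, -0.001]), 'effort': array([ 1.0000e-03, -3.8663e+01,  2.3794e+01,  5.3650e+00, -6.0000e-03,
       -0.0000e+00]), 'ee_pos': array([ 0.237, -0.496,  0.23 ]), 'tcp_rot': array([ 6.940e-01, -3.063e+00, -3.000e-03]), 'force': array([ 0.011, -0.42 , -0.202]), 'torque': array([ 0.041,  0.043, -0.02 ]), 'finger_gap': np.float64(0.085)}
top {'fovy': 43.78816524045718, 'cx': 276.986179297713, 'cy': 207.15734161464263, 'T': array([[ 0.02937708, -0.9990497 ,  0.03219762,  0.56715157],
       [-0.99946586, -0.02889744,  0.01526235,  0.02494143],
       [-0.01431742, -0.03262878, -0.99936499,  0.81784852],
       [ 0.        ,  0.        ,  0.        ,  1.        ]])}
side {'fovy': 49.05064187639755, 'cx': 283.07207096568214, 'cy': 212.24668065396142, 'T': array([[ 0.82645992, -0.39024407,  0.4057999 ,  0.33506009],
       [-0.56291416, -0.56052705,  0.60740191, -0.38758165],
       [-0.00957317, -0.73042384, -0.68292706,  0.56966704],
       [ 0.        ,  0.        ,  0.        ,  1.        ]])}
```

View pics/top0.png

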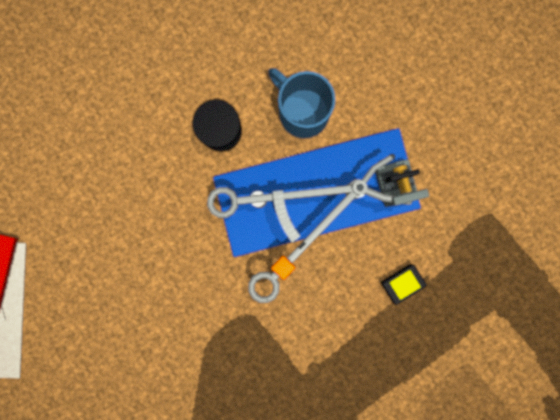

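View pics/side0.png

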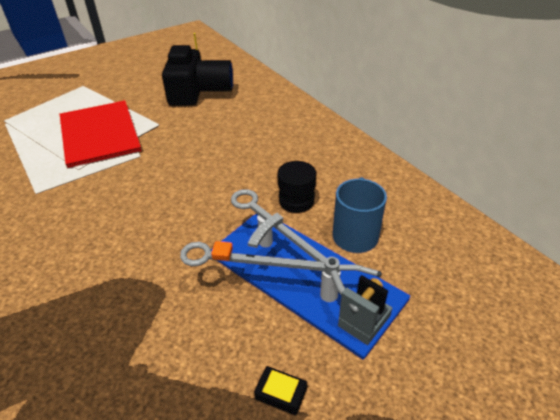

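The top view shows the pivot at about (359,188), the thumb rest at (283,268), the moving loop at (263,288) and the fixed loop at (222,202). The mug, lens and battery are clear of the handle's outer side.

```bash
cat > h.py <<'E'
import numpy as np
from scipy.spatial.transform import Rotation as R
def ray(m,u,v,z,H=420):
    f=H/2/np.tan(np.radians(m["fovy"]/2)); c=np.array([(u-m["cx"])/f,(v-m["cy"])/f,1])
    d=m["T"][:3,:3]@c;o=m["T"][:3,3];return o+d*(z-o[2])/d[2]
def proj(m,p,H=420):
    f=H/2/np.tan(np.radians(m["fovy"]/2)); T=m["T"];c=T[:3,:3].T@(np.asarray(p)-T[:3,3]);return np.array([c[0]/c[2]*f+m["cx"],c[1]/c[2]*f+m["cy"]])
E
python3 - <<'E'
from workcell import r
import cv2,numpy as np
from h import *
for n in("top","side"):
    p=cv2.imread(f"pics/{n}0.png");d=np.load(f"pics/{n}0.npy");m=r.camera_model(n)
    hsv=cv2.cvtColor(p,cv2.COLOR_BGR2HSV)
    o=cv2.inRange(hsv,(5,200,180),(16,255,255))
    if n=="top": o[:, :240]=0;o[:,320:]=0
    k=cv2.connectedComponentsWithStats(o);i=1+np.argmax(k[2][1:,4]);print(n,k[2][i],k[3][i])
    u,v=k[3][i];print("thumb",ray(m,u,v,.094),"depth z",d[int(v),int(u)])
m=r.camera_model("top")
for nm,u,v,z in(("piv",359,188,.08),("loop",263,288,.0795),("floop",222,202,.0795),("c1",214,177,.012),("c2",400,129,.012),("c3",420,208,.012),("c4",234,256,.012),("bat",405,285,.022),("mugtop",306,101,.095),("lens",218,125,.07)): print(nm,ray(m,u,v,z).round(4))
m=r.camera_model("side")
for nm,u,v,z in(("piv",331,264,.08),("loop",196,254,.0795),("floop",244,199,.0795)): print(nm,ray(m,u,v,z).round(4))
p=cv2.imread("pics/top0.png")[110:310,200:450];cv2.imwrite("pics/topc.png",cv2.resize(p,None,fx=3,fy=3))
E
```

```text
top [272 256  18  18  39] [278.87179487 262.20512821]
thumb [0.51450335 0.03115716 0.094     ] depth z 0.7213004
side [212 242  19  15 225] [221.14666667 248.94666667]
thumb [0.50445599 0.02287174 0.094     ] depth z 0.6431172
piv [ 0.6213 -0.0787  0.08  ]
loop [0.4766 0.0525 0.0795]
floop [0.596  0.1143 0.0795]
c1 [0.637  0.1361 0.012 ]
c2 [ 0.7194 -0.1493  0.012 ]
c3 [ 0.5982 -0.1825  0.012 ]
c4 [0.516  0.1012 0.012 ]
bat [ 0.4807 -0.1598  0.022 ]
mugtop [ 7.394e-01 -1.000e-04  9.500e-02]
lens [0.7073 0.1249 0.07  ]
piv [ 0.6214 -0.0771  0.08  ]
loop [0.4754 0.0473 0.0795]
floop [0.5922 0.1102 0.0795]
```

View pics/topc.png

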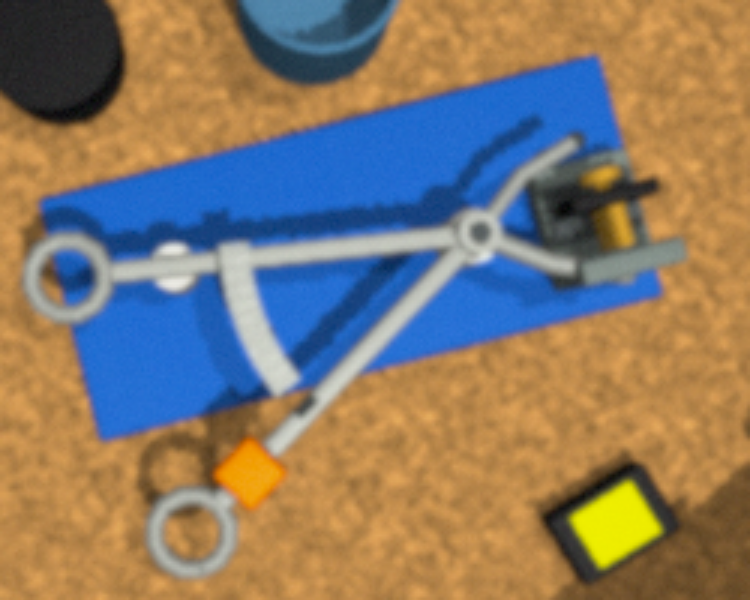

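```bash
cat >> h.py <<'E'
P=np.array([.6213,-.078]); A0=np.radians(138.4)
def push_pose(h,gap,r=.157,z=.080,off=.024):
    a=A0-h; e=np.array([np.cos(a),np.sin(a)]); n=np.array([-np.sin(a),np.cos(a)])
    p=P+r*e+(off+gap)*n
    x=np.append(n,0); zz=np.array([0,0,-1.]); y=np.cross(zz,x)   # tool x = outward, -x side pushes
    return np.append(p,z),R.from_matrix(np.stack([x,y,zz],1))
def rel(s,p,Rt):
    R0=R.from_rotvec(s["tcp_rot"]); 
    t=(R0.inv()*Rt).as_rotvec(degrees=True)
    return R0.inv().apply(p-s["ee_pos"]),t,Rt.inv().apply(p-s["ee_pos"])
def hand(s,r=.157,off=.024):
    # handle angle implied by TCP touching (given offset)
    d=np.array(s["ee_pos"][:2])-P; return A0-(np.arctan2(d[1],d[0])-np.arctan2(off,np.sqrt(d@d-off**2)))
E
python3 - <<'E'
from workcell import r
from h import *
s=r.get_state()
p,Rt=push_pose(0,.02,z=.16);print(p);[print(np.round(v,4)) for v in rel(s,p,Rt)]
E
```

```text
[ 0.47468295 -0.0066667   0.16      ]
[-0.4253  0.3388  0.071 ]
[ 9.53000e-02  1.62000e-02 -2.28631e+01]
[-0.5236  0.147   0.0705]
```

```bash
python3 -m handwheel '[[[0,0,0],[0,0,-5.7]],[[0,0,0],[0,0,-5.7]],[[0,0,0],[0,0,-5.7]],[[0,0,0],[0,0,-5.7]],[[-0.035,0.0098,0],[0,0,0]],[[-0.035,0.0098,0],[0,0,0]],[[-0.035,0.0098,0],[0,0,0]],[[-0.035,0.0098,0],[0,0,0]],[[-0.035,0.0098,0],[0,0,0]],[[-0.035,0.0098,0],[0,0,0]],[[-0.035,0.0098,0],[0,0,0]],[[-0.035,0.0098,0],[0,0,0]],[[-0.035,0.0098,0],[0,0,0]],[[-0.035,0.0098,0],[0,0,0]]]' 0
python3 -m handwheel '[[[-0.035,0.0098,0.01],[0,0,0]],[[-0.035,0.0098,0.01],[0,0,0]],[[-0.035,0.0098,0.01],[0,0,0]],[[-0.035,0.0098,0.01],[0,0,0]],[[-0.034,0.0098,0.01],[0,0,0]],[[0,0,0.02],[0,0,0]],[[0,0,0],[0,0,0]],[[0,0,0],[0,0,0]]]'
python3 - <<'E'
from workcell import r
from h import *
import cv2
s=r.get_state();print(s["clock"],s["ee_pos"],s["tcp_rot"],s["force"],s["finger_gap"])
p,Rt=push_pose(0,.02);print(p);[print(np.round(v,4)) for v in rel(s,p,Rt)]
pc,d=r.read_camera("wrist");cv2.imwrite("pics/w1.png",pc[...,::-1])
pc,d=r.read_camera("side");cv2.imwrite("pics/s1.png",pc[...,::-1])
E
```

```text
clock: 1.27
ee_pos: [0.3967, -0.1678, 0.2311]
tcp_rot: [1.286, -2.866, -0.0]
force: [0.4, -0.8, 0.7]
finger_gap: -0.0002
clock: 1.93
ee_pos: [0.4746, -0.0073, 0.1604]
tcp_rot: [1.286, -2.863, -0.0]
force: [-0.7, -0.9, 0.5]
finger_gap: 0.0001
1.9333 [ 0.4746082 -0.0072655  0.1604484] [ 1.28583079e+00 -2.86257504e+00 -4.90821135e-04] [-0.65725539 -0.87051732  0.4965308 ] 0.00013343439388334444
[ 0.47468295 -0.0066667   0.08      ]
[-0.0007  0.0002  0.0804]
[ 0.0983 -0.175  -0.022 ]
[-0.0005  0.0003  0.0804]
```

View pics/w1.png

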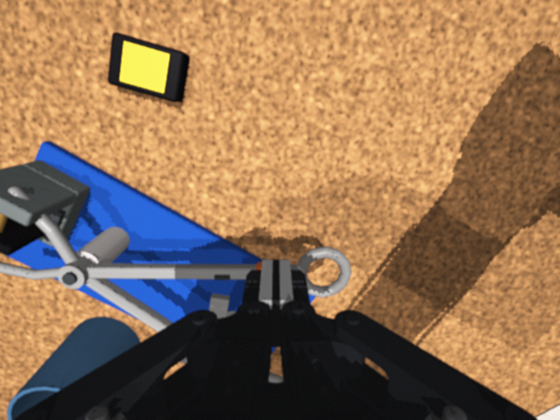

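View pics/s1.png

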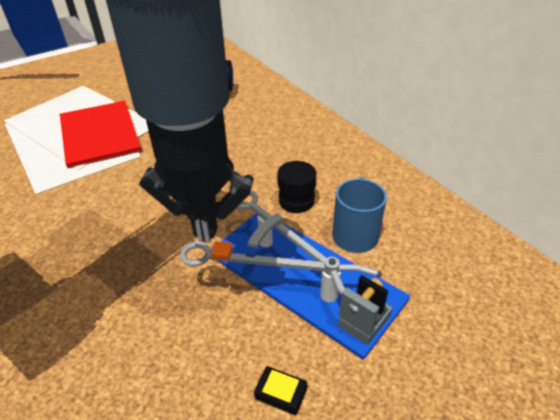

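The wrist view shows the shank level in the image, with the pivot at (73,276) and the loop at (324,271), so the tool is square to it. I'll use these points to cross-check the geometry.

```bash
python3 - <<'E'
from workcell import r
from h import *
m=r.camera_model("wrist")
a=ray(m,73,276,.08);b=ray(m,324,271,.0795);print(a,b,np.linalg.norm(b-a),np.degrees(np.arctan2(b[1]-a[1],b[0]-a[0])))
E
python3 -m handwheel '[[[0,0,0.02],[0,0,0]],[[0,0,0.02],[0,0,0]],[[0,0,0.02],[0,0,0]],[[0,0,0.02],[0,0,0]],[[0,0,0],[0,0,0]],[[0,0,0],[0,0,0]]]'
python3 - <<'E'
from workcell import r
from h import *
import cv2
s=r.get_state();print(s["clock"],s["ee_pos"],s["tcp_rot"],s["force"],s["finger_gap"])
pc,d=r.read_camera("wrist");cv2.imwrite("pics/w2.png",pc[...,::-1])
pc,d=r.read_camera("side");cv2.imwrite("pics/s2.png",cv2.resize(pc[150:350,120:420,::-1],None,fx=2.5,fy=2.5))
E
```

```text
[ 0.62816297 -0.07820831  0.08      ] [0.47625398 0.05144335 0.0795    ] 0.1997151593799978 139.51982301465662
clock: 2.53
ee_pos: [0.4756, -0.0079, 0.0821]
tcp_rot: [1.285, -2.867, 0.001]
force: [0.1, -0.1, 1.5]
finger_gap: -0.0
2.5333 [ 0.47562416 -0.00793695  0.08206345] [ 1.28482685e+00 -2.86651499e+00  8.19165048e-04] [ 0.09161516 -0.12075559  1.45367849] -3.503869710674433e-06
```

View pics/w2.png

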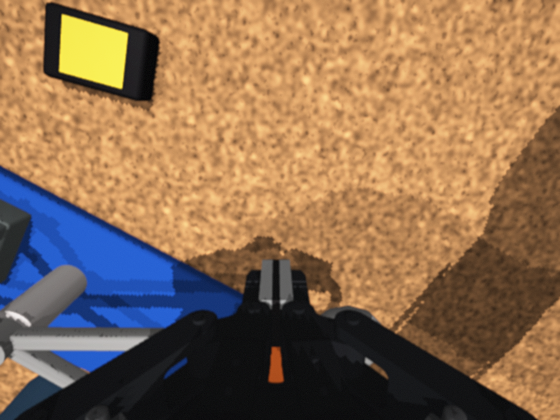

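View pics/s2.png

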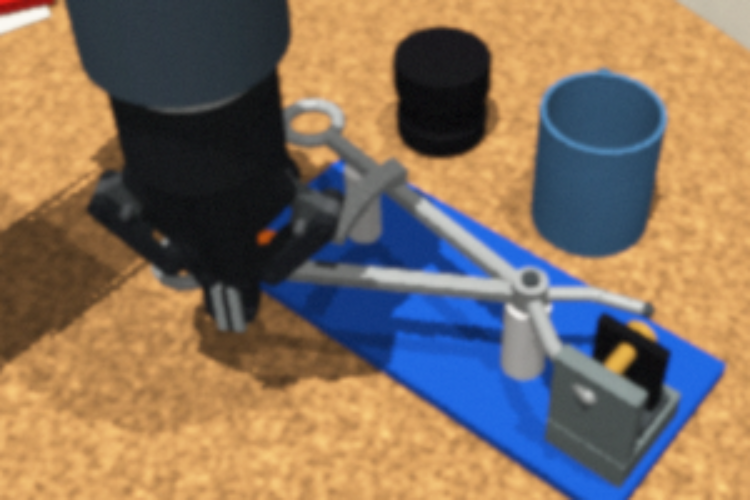

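The orange block shows centred through the fingers, and the finger is clear of the shank on its outer side. Next I approach along tool -x and feel for contact.

```bash
python3 -m handwheel '[[[-0.004,0,0],[0,0,0]],[[-0.004,0,0],[0,0,0]],[[-0.004,0,0],[0,0,0]],[[0,0,0],[0,0,0]],[[0,0,0],[0,0,0]]]'
for i in 1 ; do python3 -m handwheel '[[[-0.002,0,0],[0,0,0]],[[-0.002,0,0],[0,0,0]],[[0,0,0],[0,0,0]]]'; done
python3 -m handwheel '[[[-0.002,0,0],[0,0,0]],[[-0.002,0,0],[0,0,0]],[[0,0,0],[0,0,0]]]'
python3 -m handwheel '[[[-0.002,0,0],[0,0,0]],[[-0.002,0,0],[0,0,0]],[[0,0,0],[0,0,0]]]'
python3 - <<'E'
from workcell import r
from h import *
import cv2
s=r.get_state();print(s["ee_pos"],hand(s),R.from_rotvec(s["tcp_rot"]).inv().apply(s["force"]))
pc,d=r.read_camera("side");cv2.imwrite("pics/s3.png",cv2.resize(pc[150:350,120:420,::-1],None,fx=2.5,fy=2.5))
E
```

```text
clock: 3.05
ee_pos: [0.4839, 0.0023, 0.0814]
tcp_rot: [-1.287, 2.866, -0.0]
force: [-0.3, 0.3, -0.5]
finger_gap: 0.0
clock: 3.3
ee_pos: [0.4865, 0.0051, 0.0813]
tcp_rot: [1.287, -2.866, 0.0]
force: [0.3, 0.1, -0.3]
finger_gap: 0.0002
clock: 3.55
ee_pos: [0.4892, 0.0081, 0.0813]
tcp_rot: [-1.286, 2.866, -0.0]
force: [0.6, 0.7, 1.0]
finger_gap: 0.0
clock: 3.8
ee_pos: [0.4913, 0.0109, 0.0811]
tcp_rot: [1.286, -2.865, -0.0]
force: [-1.5, -1.2, 0.5]
finger_gap: -0.0001
[0.49126176 0.01086985 0.0810625 ] 0.026422049862780295 [ 1.92948117  0.30665152 -0.51713501]
```

View pics/s3.png

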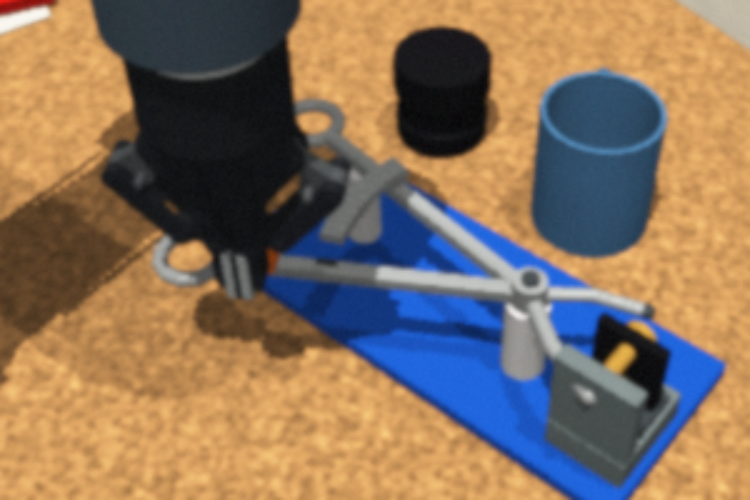

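Contact is at about 2 N. Now I close along the arc; one 0.02 rad row is (-3.14, 0.48, 0) mm with +1.146° about tool z.

```bash
cat > st.py <<'E'
from workcell import r
from h import *
s=r.get_state();x=R.from_rotvec(s["tcp_rot"]);print("t",round(s["clock"],2),"hand",hand(s).round(4),"z",s["ee_pos"][2].round(4),"Ftool",x.inv().apply(s["force"]).round(1), "rad",np.round(np.sqrt(np.sum((s["ee_pos"][:2]-P)**2)-.024**2),4),"turn",np.degrees(np.arctan2(*x.as_matrix()[[1,0],0])).round(1))
E
python3 -m handwheel '[[[-0.00314,0.00048,0],[0,0,1.146]],[[-0.00314,0.00048,0],[0,0,1.146]],[[-0.00314,0.00048,0],[0,0,1.146]],[[-0.00314,0.00048,0],[0,0,1.146]],[[0,0,0],[0,0,0]]]' >/dev/null; python3 st.py
python3 -m handwheel '[[[-0.00157,0.00024,0],[0,0,0.573]],[[-0.00157,0.00024,0],[0,0,0.573]],[[0,0,0],[0,0,0]]]' >/dev/null; python3 st.py
python3 -m handwheel '[[[-0.00157,0.00024,0],[0,0,0.573]],[[-0.00157,0.00024,0],[0,0,0.573]],[[0,0,0],[0,0,0]]]' >/dev/null; python3 st.py
```

```text
t 4.27 hand 0.1127 z 0.0813 Ftool [ 3.1 -1.4  0.3] rad 0.1558 turn -136.3
t 4.52 hand 0.13 z 0.0813 Ftool [ 1.5 -0.8  0. ] rad 0.1559 turn -137.4
t 4.77 hand 0.15 z 0.0813 Ftool [ 2.  -1.3  0.4] rad 0.1561 turn -138.6
```

```bash
for i in 1; do python3 -m handwheel '[[[-0.00157,0.00024,0],[0,0,0.573]],[[0,0,0],[0,0,0]]]' >/dev/null; python3 st.py
python3 -m handwheel '[[[-0.00157,0.00024,0],[0,0,0.573]],[[0,0,0],[0,0,0]]]' >/dev/null; python3 st.py
python3 -m handwheel '[[[-0.00157,0.00024,0],[0,0,0.573]],[[0,0,0],[0,0,0]]]' >/dev/null; python3 st.py
python3 -m handwheel '[[[-0.00157,0.00024,0],[0,0,0.573]],[[0,0,0],[0,0,0]]]' >/dev/null; python3 st.py
python3 -m handwheel '[[[-0.00157,0.00024,0],[0,0,0.573]],[[0,0,0],[0,0,0]]]' >/dev/null; python3 st.py
python3 -m handwheel '[[[-0.00157,0.00024,0],[0,0,0.573]],[[0,0,0],[0,0,0]]]' >/dev/null; python3 st.py; done
```

```text
t 4.93 hand 0.1596 z 0.0813 Ftool [ 2.2 -1.2 -0.2] rad 0.1561 turn -139.1
t 5.1 hand 0.1696 z 0.0813 Ftool [ 2.  -1.4 -0.1] rad 0.1562 turn -139.7
t 5.27 hand 0.1796 z 0.0813 Ftool [ 0.7 -0.8  0.2] rad 0.1563 turn -140.3
t 5.43 hand 0.1896 z 0.0813 Ftool [ 1.4 -1.9 -0.1] rad 0.1563 turn -140.9
t 5.6 hand 0.1974 z 0.0812 Ftool [ 2.1 -0.8  0.4] rad 0.1564 turn -141.4
t 5.77 hand 0.2029 z 0.0808 Ftool [ 5.6 -2.4  0.6] rad 0.1566 turn -142.0
```

```bash
for i in 1; do python3 -m handwheel '[[[-0.00079,0.00012,0],[0,0,0.287]],[[0,0,0],[0,0,0]]]' >/dev/null; python3 st.py
python3 -m handwheel '[[[-0.00079,0.00012,0],[0,0,0.287]],[[0,0,0],[0,0,0]]]' >/dev/null; python3 st.py
python3 -m handwheel '[[[-0.00079,0.00012,0],[0,0,0.287]],[[0,0,0],[0,0,0]]]' >/dev/null; python3 st.py
python3 -m handwheel '[[[-0.00079,0.00012,0],[0,0,0.287]],[[0,0,0],[0,0,0]]]' >/dev/null; python3 st.py
python3 -m handwheel '[[[-0.00079,0.00012,0],[0,0,0.287]],[[0,0,0],[0,0,0]]]' >/dev/null; python3 st.py
python3 -m handwheel '[[[-0.00079,0.00012,0],[0,0,0.287]],[[0,0,0],[0,0,0]]]' >/dev/null; python3 st.py; done
```

```text
t 5.93 hand 0.2054 z 0.0807 Ftool [ 6.  -2.2  0.6] rad 0.1567 turn -142.3
t 6.1 hand 0.2073 z 0.0805 Ftool [ 6.3 -2.3  0.6] rad 0.1568 turn -142.6
t 6.27 hand 0.2098 z 0.0803 Ftool [ 6.1 -2.2  1.8] rad 0.1569 turn -142.9
t 6.43 hand 0.2121 z 0.0802 Ftool [ 7.4 -2.9  1.6] rad 0.157 turn -143.2
t 6.6 hand 0.2147 z 0.08 Ftool [ 7.3 -3.6  1.9] rad 0.157 turn -143.5
t 6.77 hand 0.2173 z 0.0799 Ftool [ 7.8 -3.1  1.9] rad 0.1571 turn -143.8
```

```bash
for i in 1; do python3 -m handwheel '[[[-0.00079,0.00012,0],[0,0,0.287]],[[0,0,0],[0,0,0]]]' >/dev/null; python3 st.py
python3 -m handwheel '[[[-0.00079,0.00012,0],[0,0,0.287]],[[0,0,0],[0,0,0]]]' >/dev/null; python3 st.py
python3 -m handwheel '[[[-0.00079,0.00012,0],[0,0,0.287]],[[0,0,0],[0,0,0]]]' >/dev/null; python3 st.py
python3 -m handwheel '[[[-0.00079,0.00012,0],[0,0,0.287]],[[0,0,0],[0,0,0]]]' >/dev/null; python3 st.py
python3 -m handwheel '[[[-0.00079,0.00012,0],[0,0,0.287]],[[0,0,0],[0,0,0]]]' >/dev/null; python3 st.py
python3 -m handwheel '[[[-0.00079,0.00012,0],[0,0,0.287]],[[0,0,0],[0,0,0]]]' >/dev/null; python3 st.py; done
```

```text
t 6.93 hand 0.2201 z 0.0797 Ftool [ 8.  -3.6  2. ] rad 0.1572 turn -144.0
t 7.1 hand 0.2351 z 0.0801 Ftool [ 2.8 -0.4 -1.2] rad 0.1571 turn -144.3
t 7.27 hand 0.2485 z 0.0809 Ftool [ 5.  -0.6 -0.4] rad 0.157 turn -144.6
t 7.43 hand 0.2509 z 0.0808 Ftool [ 5.8 -1.   1. ] rad 0.1571 turn -144.9
t 7.6 hand 0.253 z 0.0806 Ftool [ 7.2 -0.3  0.8] rad 0.1571 turn -145.2
t 7.77 hand 0.2554 z 0.0804 Ftool [ 7.9 -1.3  1.4] rad 0.1572 turn -145.5
```

First tooth clicked at an indicated 0.22, so my angle scale is right to a few mrad. Continuing.

```bash
for i in 1; do python3 -m handwheel '[[[-0.00079,0.00012,0],[0,0,0.287]],[[0,0,0],[0,0,0]]]' >/dev/null; python3 st.py
python3 -m handwheel '[[[-0.00079,0.00012,0],[0,0,0.287]],[[0,0,0],[0,0,0]]]' >/dev/null; python3 st.py
python3 -m handwheel '[[[-0.00079,0.00012,0],[0,0,0.287]],[[0,0,0],[0,0,0]]]' >/dev/null; python3 st.py
python3 -m handwheel '[[[-0.00079,0.00012,0],[0,0,0.287]],[[0,0,0],[0,0,0]]]' >/dev/null; python3 st.py
python3 -m handwheel '[[[-0.00079,0.00012,0],[0,0,0.287]],[[0,0,0],[0,0,0]]]' >/dev/null; python3 st.py; done
```

```text
t 7.93 hand 0.2577 z 0.0802 Ftool [ 8.8 -2.2  2.4] rad 0.1573 turn -145.8
t 8.1 hand 0.2602 z 0.0801 Ftool [ 9.2 -2.2  2.6] rad 0.1573 turn -146.0
t 8.27 hand 0.2629 z 0.0799 Ftool [ 8.6 -2.1  2.1] rad 0.1574 turn -146.3
t 8.43 hand 0.2661 z 0.0798 Ftool [10.  -2.8  1.7] rad 0.1575 turn -146.6
t 8.6 hand 0.2879 z 0.0809 Ftool [ 5.7 -0.5 -0.9] rad 0.1572 turn -146.9
```

```bash
for i in 1 2 ; do python3 -m handwheel '[[[0,0,0],[0,0,0]]]' >/dev/null; python3 st.py;done
python3 - <<'E'
from workcell import r
import cv2
pc,d=r.read_camera("side");cv2.imwrite("pics/s4.png",cv2.resize(pc[230:370,300:440,::-1],None,fx=4,fy=4,interpolation=cv2.INTER_CUBIC))
pc=cv2.imread("pics/side0.png");cv2.imwrite("pics/s0c.png",cv2.resize(pc[230:370,300:440],None,fx=4,fy=4,interpolation=cv2.INTER_CUBIC))
E
python3 st.py
```

```text
t 8.68 hand 0.2893 z 0.0811 Ftool [ 5.3 -0.4 -0.2] rad 0.1571 turn -146.9
t 8.77 hand 0.2892 z 0.0811 Ftool [ 5.5 -0.6 -0.2] rad 0.1571 turn -146.9
t 8.82 hand 0.2895 z 0.0811 Ftool [ 4.8  0.4 -0.1] rad 0.1571 turn -146.9
```

View pics/s4.png

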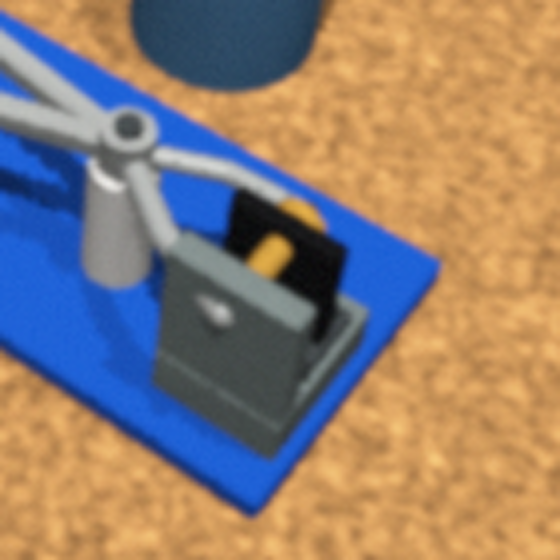

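View pics/s0c.png

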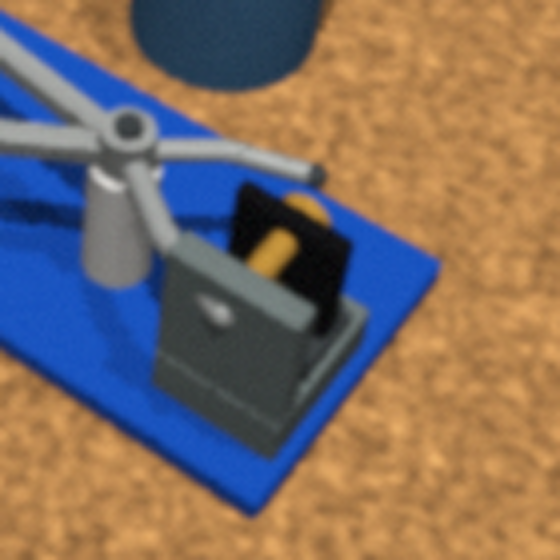

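The jaw is now on the stud head, and the plate has moved slightly back: its top-left corner went from (243,183) to (237,190). The force is about 5.2 N, so the stud is still going in. On to tooth 3.

```bash
for i in 1; do python3 -m handwheel '[[[-0.00079,0.00012,0],[0,0,0.287]],[[0,0,0],[0,0,0]]]' >/dev/null; python3 st.py
python3 -m handwheel '[[[-0.00079,0.00012,0],[0,0,0.287]],[[0,0,0],[0,0,0]]]' >/dev/null; python3 st.py
python3 -m handwheel '[[[-0.00079,0.00012,0],[0,0,0.287]],[[0,0,0],[0,0,0]]]' >/dev/null; python3 st.py
python3 -m handwheel '[[[-0.00079,0.00012,0],[0,0,0.287]],[[0,0,0],[0,0,0]]]' >/dev/null; python3 st.py
python3 -m handwheel '[[[-0.00079,0.00012,0],[0,0,0.287]],[[0,0,0],[0,0,0]]]' >/dev/null; python3 st.py; done
```

```text
t 8.98 hand 0.2917 z 0.0809 Ftool [ 6.6 -0.9 -0.5] rad 0.1572 turn -147.2
t 9.15 hand 0.2945 z 0.0808 Ftool [ 6.9 -1.  -0.2] rad 0.1573 turn -147.5
t 9.32 hand 0.2967 z 0.0806 Ftool [ 7.3 -1.9  0.3] rad 0.1573 turn -147.8
t 9.48 hand 0.2989 z 0.0804 Ftool [ 8.  -2.2 -0.2] rad 0.1574 turn -148.0
t 9.65 hand 0.3014 z 0.0802 Ftool [ 8.4 -2.3  0.5] rad 0.1574 turn -148.3
```

```bash
for i in 1; do python3 -m handwheel '[[[-0.00079,0.00012,0],[0,0,0.287]],[[0,0,0],[0,0,0]]]' >/dev/null; python3 st.py
python3 -m handwheel '[[[-0.00079,0.00012,0],[0,0,0.287]],[[0,0,0],[0,0,0]]]' >/dev/null; python3 st.py
python3 -m handwheel '[[[-0.00079,0.00012,0],[0,0,0.287]],[[0,0,0],[0,0,0]]]' >/dev/null; python3 st.py; done
```

```text
t 9.82 hand 0.3039 z 0.0801 Ftool [ 9.3 -1.5  1.3] rad 0.1575 turn -148.6
t 9.98 hand 0.3066 z 0.0799 Ftool [10.3 -2.8  1.7] rad 0.1575 turn -148.9
t 10.15 hand 0.3168 z 0.08 Ftool [ 6.5 -1.9 -0.7] rad 0.1575 turn -149.2
```

```bash
for i in 1 2 3; do python3 -m handwheel '[[[0,0,0],[0,0,0]]]' >/dev/null; python3 st.py;done
python3 - <<'E'
from workcell import r
import cv2
pc,d=r.read_camera("side");cv2.imwrite("pics/side5.png",pc[...,::-1]);cv2.imwrite("pics/s5.png",cv2.resize(pc[230:370,300:440,::-1],None,fx=4,fy=4,interpolation=cv2.INTER_CUBIC))
E
python3 st.py
```

```text
t 10.23 hand 0.3232 z 0.0806 Ftool [ 6.6 -0.6 -1.1] rad 0.1573 turn -149.2
t 10.32 hand 0.3254 z 0.0809 Ftool [ 6.5 -0.8 -0.8] rad 0.1573 turn -149.2
t 10.4 hand 0.3261 z 0.081 Ftool [ 5.6 -1.9 -0.8] rad 0.1573 turn -149.2
t 10.45 hand 0.3263 z 0.081 Ftool [ 6.4 -1.7 -0. ] rad 0.1573 turn -149.2
```

View pics/s5.png

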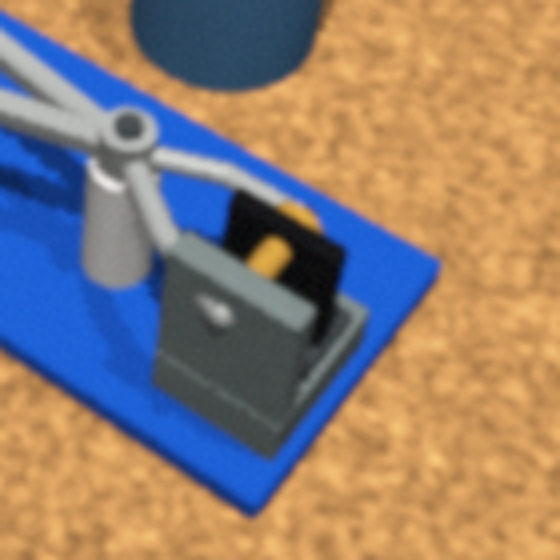

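The plate is where it was at tooth 2 while the brass head looks closer to it, so the stud is going in on the force plateau. On to tooth 4, which stays safely short of the holder's end even if the stud is already home.

```bash
for i in 1; do python3 -m handwheel '[[[-0.00079,0.00012,0],[0,0,0.287]],[[0,0,0],[0,0,0]]]' >/dev/null; python3 st.py
python3 -m handwheel '[[[-0.00079,0.00012,0],[0,0,0.287]],[[0,0,0],[0,0,0]]]' >/dev/null; python3 st.py
python3 -m handwheel '[[[-0.00079,0.00012,0],[0,0,0.287]],[[0,0,0],[0,0,0]]]' >/dev/null; python3 st.py
python3 -m handwheel '[[[-0.00079,0.00012,0],[0,0,0.287]],[[0,0,0],[0,0,0]]]' >/dev/null; python3 st.py
python3 -m handwheel '[[[-0.00079,0.00012,0],[0,0,0.287]],[[0,0,0],[0,0,0]]]' >/dev/null; python3 st.py
python3 -m handwheel '[[[-0.00079,0.00012,0],[0,0,0.287]],[[0,0,0],[0,0,0]]]' >/dev/null; python3 st.py; done
```

```text
t 10.62 hand 0.3316 z 0.081 Ftool [ 5.9 -1.  -1.3] rad 0.1573 turn -149.5
t 10.78 hand 0.3352 z 0.0809 Ftool [ 6.1 -2.  -0.4] rad 0.1573 turn -149.8
t 10.95 hand 0.3378 z 0.0807 Ftool [ 8.  -1.7 -0. ] rad 0.1574 turn -150.0
t 11.12 hand 0.3406 z 0.0805 Ftool [ 7.8 -1.9  0. ] rad 0.1574 turn -150.3
t 11.28 hand 0.3432 z 0.0804 Ftool [ 9.1 -1.4  0.6] rad 0.1575 turn -150.6
t 11.45 hand 0.3458 z 0.0802 Ftool [ 9.4 -2.3  0.6] rad 0.1575 turn -150.9
```

```bash
for i in 1; do python3 -m handwheel '[[[-0.00079,0.00012,0],[0,0,0.287]],[[0,0,0],[0,0,0]]]' >/dev/null; python3 st.py
python3 -m handwheel '[[[-0.00079,0.00012,0],[0,0,0.287]],[[0,0,0],[0,0,0]]]' >/dev/null; python3 st.py
python3 -m handwheel '[[[-0.0005,0.00008,0],[0,0,0.18]],[[0,0,0],[0,0,0]]]' >/dev/null; python3 st.py; done
```

```text
t 11.62 hand 0.3484 z 0.08 Ftool [ 9.  -3.1 -0.4] rad 0.1576 turn -151.2
t 11.78 hand 0.3511 z 0.0799 Ftool [10.1 -3.   1.3] rad 0.1576 turn -151.5
t 11.95 hand 0.3591 z 0.0799 Ftool [ 8.1 -2.2  1. ] rad 0.1576 turn -151.7
```

```bash
for i in 1 2 3 4; do python3 -m handwheel '[[[0,0,0],[0,0,0]]]' >/dev/null; python3 st.py;done
python3 - <<'E'
from workcell import r
import cv2,numpy as np
pc,d=r.read_camera("side");cv2.imwrite("pics/side6.png",pc[...,::-1]);cv2.imwrite("pics/s6.png",cv2.resize(pc[230:370,300:440,::-1],None,fx=4,fy=4,interpolation=cv2.INTER_CUBIC))
s5=cv2.imread("pics/s5.png");s6=cv2.imread("pics/s6.png");s0=cv2.imread("pics/s0c.png")
cv2.imwrite("pics/cmp.png",np.hstack([cv2.resize(i[150:350,200:380],None,fx=1.4,fy=1.4) for i in (s0,s5,s6)]))
E
python3 st.py
```

```text
t 12.03 hand 0.366 z 0.0806 Ftool [ 7.  -0.7 -1.4] rad 0.1574 turn -151.7
t 12.12 hand 0.3688 z 0.0809 Ftool [ 5.9 -1.5 -1. ] rad 0.1573 turn -151.6
t 12.2 hand 0.3698 z 0.081 Ftool [ 6.8 -3.4 -1. ] rad 0.1573 turn -151.6
t 12.28 hand 0.3698 z 0.081 Ftool [ 5.7 -2.4 -0.3] rad 0.1573 turn -151.6
t 12.33 hand 0.3698 z 0.081 Ftool [ 6.2 -1.6 -1.6] rad 0.1573 turn -151.6
```

View pics/cmp.png

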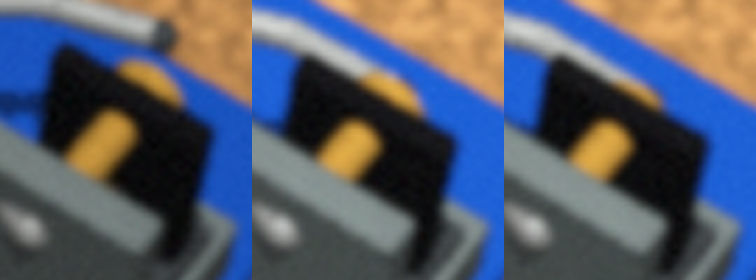

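The head has moved steadily in towards the plate (panels left to right) with the plate still in place. The force has stayed flat at about 6.2 N from 0.326 to 0.370, so the stud gets home only about now, at most at 0.38. Tooth 5 (0.397) will pass home, with the holder at about 7 mm.

```bash
for i in 1; do python3 -m handwheel '[[[-0.00079,0.00012,0],[0,0,0.287]],[[0,0,0],[0,0,0]]]' >/dev/null; python3 st.py
python3 -m handwheel '[[[-0.00079,0.00012,0],[0,0,0.287]],[[0,0,0],[0,0,0]]]' >/dev/null; python3 st.py
python3 -m handwheel '[[[-0.00079,0.00012,0],[0,0,0.287]],[[0,0,0],[0,0,0]]]' >/dev/null; python3 st.py
python3 -m handwheel '[[[-0.00079,0.00012,0],[0,0,0.287]],[[0,0,0],[0,0,0]]]' >/dev/null; python3 st.py
python3 -m handwheel '[[[-0.00079,0.00012,0],[0,0,0.287]],[[0,0,0],[0,0,0]]]' >/dev/null; python3 st.py
python3 -m handwheel '[[[-0.00079,0.00012,0],[0,0,0.287]],[[0,0,0],[0,0,0]]]' >/dev/null; python3 st.py; done
```

```text
t 12.5 hand 0.375 z 0.081 Ftool [ 6.1 -1.6 -0.2] rad 0.1573 turn -151.9
t 12.67 hand 0.3786 z 0.0809 Ftool [ 7.2 -1.8 -0.9] rad 0.1574 turn -152.2
t 12.83 hand 0.3814 z 0.0808 Ftool [ 6.9 -3.1 -0.8] rad 0.1574 turn -152.5
t 13.0 hand 0.3837 z 0.0806 Ftool [ 7.5 -2.4  0.2] rad 0.1575 turn -152.8
t 13.17 hand 0.3861 z 0.0804 Ftool [ 8.2 -2.9  0.4] rad 0.1576 turn -153.1
t 13.33 hand 0.3888 z 0.0802 Ftool [ 8.8 -2.9  0.6] rad 0.1576 turn -153.4
```

```bash
for i in 1; do python3 -m handwheel '[[[-0.00079,0.00012,0],[0,0,0.287]],[[0,0,0],[0,0,0]]]' >/dev/null; python3 st.py
python3 -m handwheel '[[[-0.0005,0.00008,0],[0,0,0.18]],[[0,0,0],[0,0,0]]]' >/dev/null; python3 st.py
python3 -m handwheel '[[[-0.0005,0.00008,0],[0,0,0.18]],[[0,0,0],[0,0,0]]]' >/dev/null; python3 st.py; done
```

```text
t 13.5 hand 0.3913 z 0.0801 Ftool [ 9.6 -2.8  0.4] rad 0.1577 turn -153.7
t 13.67 hand 0.393 z 0.08 Ftool [ 9.8 -3.3  1.2] rad 0.1577 turn -153.9
t 13.83 hand 0.3948 z 0.0799 Ftool [10.1 -3.   0.3] rad 0.1577 turn -154.0
```

```bash
for i in 1; do python3 -m handwheel '[[[-0.0005,0.00008,0],[0,0,0.18]],[[0,0,0],[0,0,0]]]' >/dev/null; python3 st.py
python3 -m handwheel '[[[0,0,0],[0,0,0]],[[0,0,0],[0,0,0]]]' >/dev/null; python3 st.py; done
```

```text
t 14.0 hand 0.4008 z 0.0798 Ftool [ 8.3 -2.7  1.8] rad 0.1577 turn -154.2
t 14.17 hand 0.4018 z 0.0799 Ftool [ 8.  -3.3  1.5] rad 0.1577 turn -154.2
```

```bash
for i in 1 2; do python3 -m handwheel '[[[0,0,0],[0,0,0]]]' >/dev/null; python3 st.py; done
python3 - <<'E'
from workcell import r
import cv2,numpy as np
pc,d=r.read_camera("side");cv2.imwrite("pics/side7.png",pc[...,::-1])
S=[cv2.imread(f"pics/side{i}.png")[265:320,350:396] for i in(0,5,6,7)]
cv2.imwrite("pics/cmp7.png",np.hstack([cv2.resize(i,None,fx=4,fy=4,interpolation=cv2.INTER_CUBIC) for i in S]))
cv2.imwrite("pics/s7.png",cv2.resize(pc[150:350,120:420,::-1],None,fx=2.5,fy=2.5))
E
python3 st.py
```

```text
t 14.25 hand 0.4019 z 0.0799 Ftool [ 8.7 -2.3  1.9] rad 0.1577 turn -154.2
t 14.33 hand 0.4019 z 0.0799 Ftool [ 8.3 -3.2  1.7] rad 0.1577 turn -154.2
t 14.38 hand 0.4017 z 0.0799 Ftool [ 8.5 -3.2  2.5] rad 0.1577 turn -154.2
```

View pics/cmp7.png

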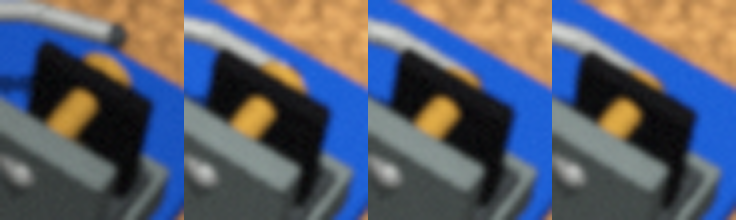

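View pics/s7.png

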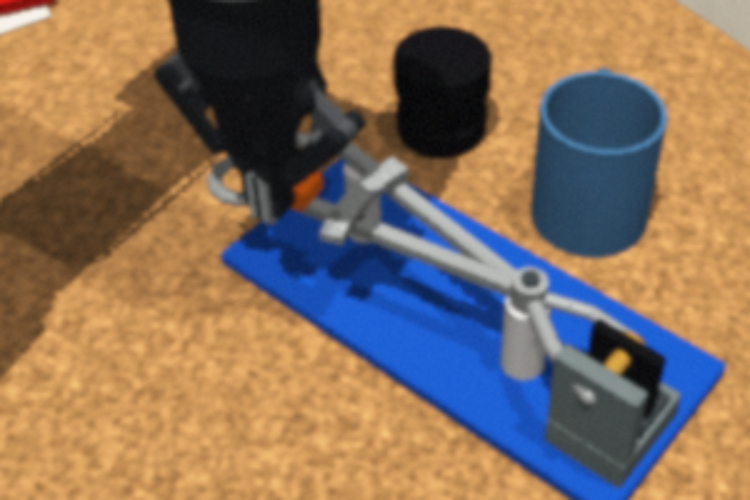

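Tooth 5 clicked: the force dropped from 10.1 to 8.4 N at 0.402. The reading is now above the plateau, and the brass head sits against the plate. Backing the finger off straight.

```bash
python3 -m handwheel '[[[0.003,0,0],[0,0,0]],[[0.003,0,0],[0,0,0]],[[0.004,0,0],[0,0,0]],[[0.006,0,0],[0,0,0]],[[0.008,0,0],[0,0,0]],[[0.008,0,0],[0,0,0]],[[0,0,0],[0,0,0]],[[0,0,0],[0,0,0]]]'
python3 - <<'E'
from workcell import r
import cv2,numpy as np
pc,d=r.read_camera("side");cv2.imwrite("pics/side8.png",pc[...,::-1])
S=[cv2.imread(f"pics/side{i}.png")[265:320,350:396] for i in(0,6,7,8)]
cv2.imwrite("pics/cmp8.png",np.hstack([cv2.resize(i,None,fx=4,fy=4,interpolation=cv2.INTER_CUBIC) for i in S]))
cv2.imwrite("pics/s8.png",cv2.resize(pc[150:350,120:420,::-1],None,fx=2.5,fy=2.5))
pc,d=r.read_camera("top");cv2.imwrite("pics/top8.png",cv2.resize(pc[110:310,200:450,::-1],None,fx=3,fy=3));cv2.imwrite("pics/top8f.png",pc[...,::-1])
E
python3 st.py
```

```text
clock: 15.05
ee_pos: [0.506, 0.0418, 0.0817]
tcp_rot: [-0.702, 3.061, 0.0]
force: [0.2, -0.6, 0.2]
finger_gap: 0.0003
t 15.15 hand 0.2255 z 0.0815 Ftool [-0.5  0.7 -0.2] rad 0.1644 turn -154.2
```

View pics/s8.png

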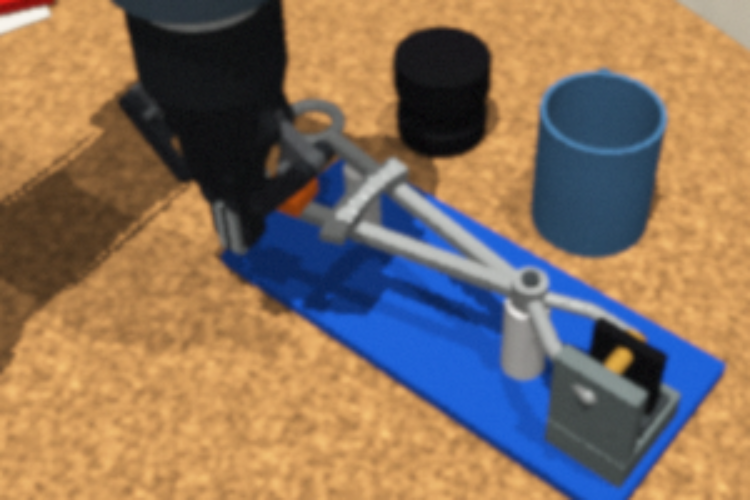

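View pics/top8.png

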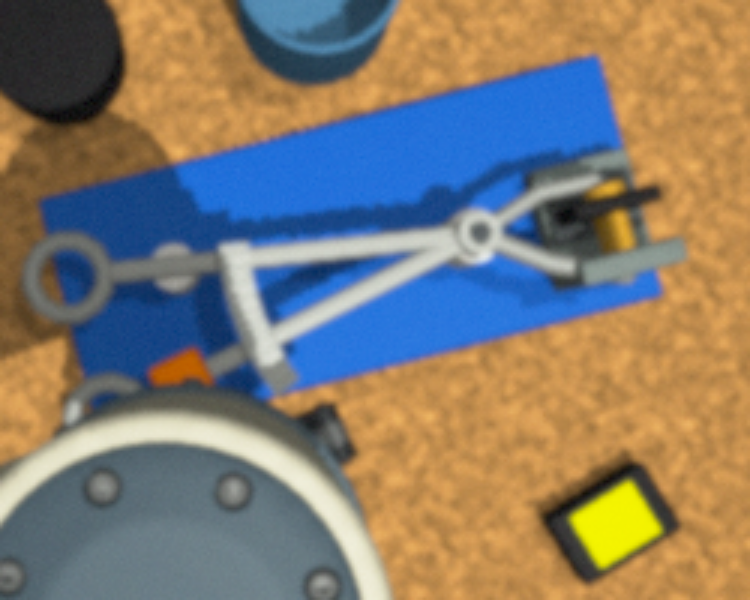

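View pics/cmp8.png

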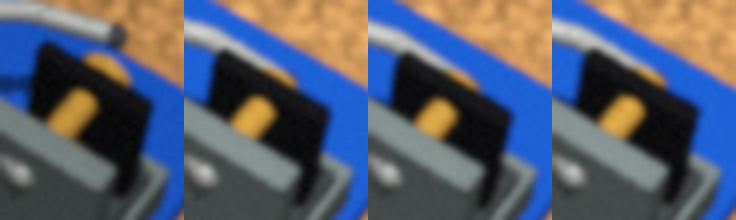

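The ratchet is holding the handle hands-off. I'll measure the angle from the top image: pivot at (359,188), shank by the orange block at (271.7,230.5).

Run:
```python
from workcell import r
from h import *
import cv2
m=r.camera_model("top")
def ang(p,q):
    a=ray(m,*p,.078);b=ray(m,*q,.078);d=(b-a)[:2];return np.degrees(np.arctan2(d[1],d[0]))
pv=(359,188);c=lambda x,y:(200+x/3,110+y/3)
print("before",ang(pv,c(192,533)),ang(pv,c(340,375)))
for q in((225,362),(290,330),(350,299)): print("now",ang(pv,c(*q)), A0-np.radians(ang(pv,c(*q))))
# sub-pixel plate shift via template in side image
S={i:cv2.cvtColor(cv2.imread(f"pics/side{i}.png"),cv2.COLOR_BGR2GRAY) for i in(0,5,6,7,8)}
t=S[0][275:300,356:390]
b0=cv2.resize(S[8][275:312,352:392],None,fx=8,fy=8,interpolation=cv2.INTER_CUBIC)
for i in S:
    A=cv2.resize(S[i][272:316,350:396],None,fx=8,fy=8,interpolation=cv2.INTER_CUBIC)
    T=cv2.resize(S[8][285:312,362:388],None,fx=8,fy=8,interpolation=cv2.INTER_CUBIC)
    rr=cv2.matchTemplate(A,T,cv2.TM_CCOEFF_NORMED);print(i,rr.max().round(3),np.array(cv2.minMaxLoc(rr)[3])/8)
```

```text
before 137.987028852884 137.44044455110003
now 118.59551452262379 0.34565347824361625
now 118.8421296358251 0.3413492325330747
now 118.7715159818638 0.3425816732915634
0 0.958 [12.625 12.375]
5 0.992 [11.875 13.25 ]
6 0.997 [11.875 13.125]
7 0.981 [11.625 13.375]
8 1.0 [12. 13.]
```

```bash
python3 -m handwheel '[[[0,0,-0.012],[0,0,0]],[[0,0,-0.015],[0,0,0]],[[0,0,-0.015],[0,0,0]],[[0,0,0],[0,0,0]],[[0,0,0],[0,0,0]],[[0,0,0],[0,0,0]],[[0,0,0],[0,0,0]],[[0,0,0],[0,0,0]],[[0,0,0],[0,0,0]],[[0,0,0],[0,0,0]]]'
python3 - <<'E'
from workcell import r
import cv2,numpy as np
pc,d=r.read_camera("wrist");cv2.imwrite("pics/w9.png",pc[...,::-1])
E
python3 st.py
```

```text
clock: 15.98
ee_pos: [0.5058, 0.0416, 0.1229]
tcp_rot: [0.702, -3.061, 0.0]
force: [-0.2, -0.3, -0.1]
finger_gap: -0.0
t 16.03 hand 0.222 z 0.123 Ftool [-0.1  0.6  0.5] rad 0.1645 turn -154.2
```

View pics/w9.png

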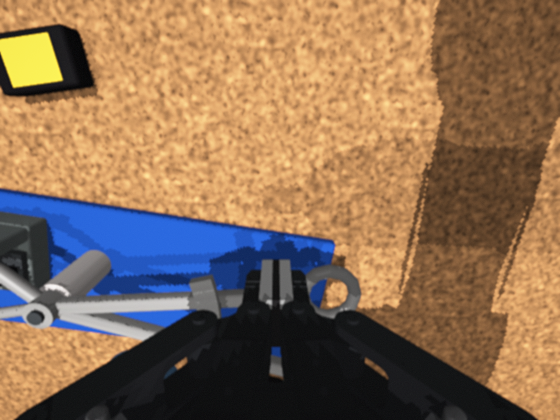

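The wrist view shows the shank at (130,303) and the loop at (335,290) still turned in, and nothing is touching. The top-view angle gives a handle of about 0.345, so letting go dropped it back to tooth 4 (0.353): tooth 5 had only reached its crest. The stud was pushed past the 0.38 upper bound, so it should be home. I'll check that the plate is still squeezed back.

Run:
```python
from workcell import r
import cv2,numpy as np
a=cv2.imread("pics/top0.png");b=cv2.imread("pics/top8f.png")
f=lambda i:cv2.resize(i[150:215,370:435],None,fx=5,fy=5,interpolation=cv2.INTER_CUBIC)
cv2.imwrite("pics/tc.png",np.hstack([f(a),f(b)]))
ga,gb=[cv2.cvtColor(i,cv2.COLOR_BGR2GRAY) for i in(a,b)]
U=lambda g,y0,y1,x0,x1:cv2.resize(g[y0:y1,x0:x1],None,fx=10,fy=10,interpolation=cv2.INTER_CUBIC)
for nm,(y0,y1,x0,x1) in dict(plate=(168,182,408,421),clamp_ref=(188,206,392,430),pivot=(178,198,348,370)).items():
    T=U(gb,y0,y1,x0,x1);A=U(ga,y0-5,y1+5,x0-5,x1+5);rr=cv2.matchTemplate(A,T,cv2.TM_CCOEFF_NORMED);print(nm,rr.max(),np.array(cv2.minMaxLoc(rr)[3])/10-5)
```

```text
plate 0.97529906 [-0.5 -2.3]
clamp_ref 0.99248236 [ 0.  -0.1]
pivot 0.85765165 [-0.1 -0.1]
```

View pics/tc.png

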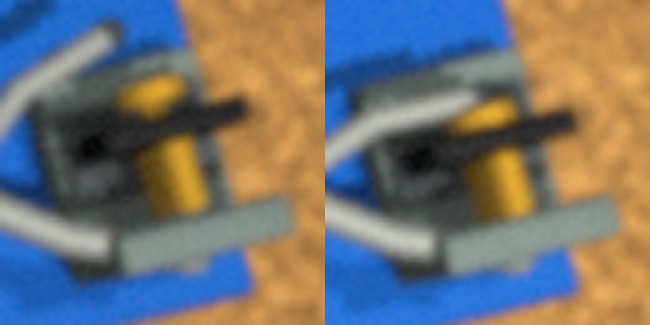

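The plate is displaced 2.35 px, or about 3.2 mm (holder well above 1 mm), while the clamp references moved only 0.1 px. The head is now tight against the plate. I'll keep hands off and move above the orange rest, biased 8 mm outward.

Run:
```python
from workcell import r
from h import *
s=r.get_state()
p,Rt=push_pose(.34,0,r=.155,z=.115,off=.008);print(p,s["ee_pos"]);[print(np.round(v,4)) for v in rel(s,p,Rt)]
```

```text
[0.5393428  0.05380295 0.115     ] [0.50582987 0.04165255 0.12301078]
[-0.0355 -0.0037  0.008 ]
[ 0.005  -0.0308 -3.092 ]
[-0.0352 -0.0056  0.008 ]
```

```bash
python3 -m handwheel '[[[0,0,0],[0,0,-3.1]],[[-0.012,-0.002,0],[0,0,0]],[[-0.012,-0.002,0],[0,0,0]],[[-0.011,-0.0016,0],[0,0,0]],[[0,0,0],[0,0,0]],[[0,0,0],[0,0,0]],[[0,0,0],[0,0,0]],[[0,0,0],[0,0,0]],[[0,0,0],[0,0,0]],[[0,0,0],[0,0,0]],[[0,0,0],[0,0,0]],[[0,0,0],[0,0,0]],[[0,0,0],[0,0,0]],[[0,0,0],[0,0,0]],[[0,0,0],[0,0,0]],[[0,0,0],[0,0,0]],[[0,0,0],[0,0,0]],[[0,0,0],[0,0,0]]]'
python3 - <<'E'
from workcell import r
import cv2,numpy as np
pc,d=r.read_camera("wrist");cv2.imwrite("pics/w10.png",pc[...,::-1])
pc,d=r.read_camera("side");cv2.imwrite("pics/s10.png",cv2.resize(pc[150:350,120:420,::-1],None,fx=2.5,fy=2.5))
from h import *
s=r.get_state()
p,Rt=push_pose(.34,0,r=.155,z=.115,off=.008);[print(np.round(v,4)) for v in rel(s,p,Rt)]
E
python3 st.py
```

```text
clock: 17.53
ee_pos: [0.5393, 0.0537, 0.1233]
tcp_rot: [0.785, -3.042, 0.0]
force: [-0.6, 0.1, -0.1]
finger_gap: 0.0
[-0.0001  0.0001  0.0083]
[0.0011 0.0014 0.0086]
[-0.0001  0.0001  0.0083]
t 17.63 hand 0.4433 z 0.1233 Ftool [-0.4  0.4 -0.6] rad 0.1533 turn -151.1
```

View pics/w10.png

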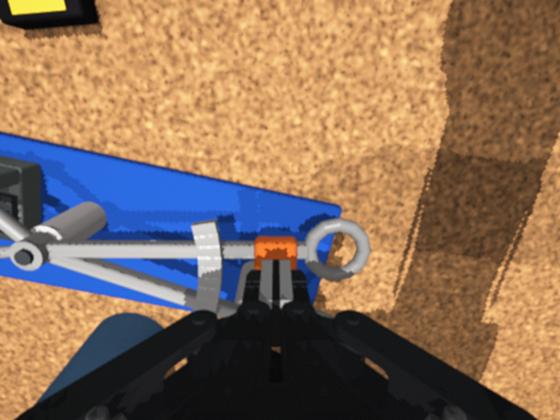

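View pics/s10.png

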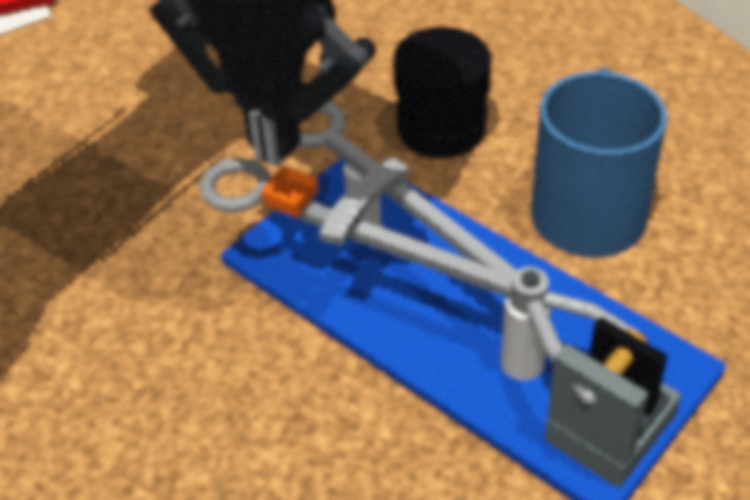

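The finger is centred along the block (orange at (257–297, 238–270)). It has been clamped hands-off for over 3 s. I'll wait half a second more, then descend.

```bash
python3 -m handwheel '[[[0,0,0],[0,0,0]],[[0,0,0],[0,0,0]],[[0,0,0],[0,0,0]],[[0,0,0],[0,0,0]],[[0,0,0],[0,0,0]],[[0,0,0],[0,0,0]],[[0,0,0.01],[0,0,0]],[[0,0,0.01],[0,0,0]],[[0,0,0.006],[0,0,0]],[[0,0,0],[0,0,0]],[[0,0,0],[0,0,0]]]' >/dev/null; python3 st.py
python3 -m handwheel '[[[0,0,0.001],[0,0,0]],[[0,0,0.001],[0,0,0]],[[0,0,0],[0,0,0]]]' >/dev/null; python3 st.py
python3 -m handwheel '[[[0,0,0.001],[0,0,0]],[[0,0,0.001],[0,0,0]],[[0,0,0],[0,0,0]]]' >/dev/null; python3 st.py
python3 -m handwheel '[[[0,0,0.001],[0,0,0]],[[0,0,0],[0,0,0]]]' >/dev/null; python3 st.py
```

```text
t 18.55 hand 0.4399 z 0.0965 Ftool [ 0.2  0.7 -0.7] rad 0.1533 turn -151.1
t 18.8 hand 0.444 z 0.0954 Ftool [-0.1 -0.2 -0.7] rad 0.1533 turn -151.1
t 19.05 hand 0.4426 z 0.0932 Ftool [ 0.2  0.6 -0.2] rad 0.1534 turn -151.1
t 19.22 hand 0.4429 z 0.0925 Ftool [ 0.4  1.2 -2.2] rad 0.1533 turn -151.1
```

```bash
for i in 1; do python3 -m handwheel '[[[0,0,0.001],[0,0,0]],[[0,0,0.001],[0,0,0]],[[0,0,0],[0,0,0]]]' >/dev/null; python3 st.py
python3 -m handwheel '[[[0,0,0.001],[0,0,0]],[[0,0,0.001],[0,0,0]],[[0,0,0],[0,0,0]]]' >/dev/null; python3 st.py
python3 -m handwheel '[[[0,0,0.001],[0,0,0]],[[0,0,0.001],[0,0,0]],[[0,0,0],[0,0,0]]]' >/dev/null; python3 st.py;done
```

```text
t 19.47 hand 0.4418 z 0.0901 Ftool [ 0.8 -0.6 -2.1] rad 0.1532 turn -151.1
t 19.72 hand 0.4427 z 0.0878 Ftool [0.6 0.7 0.7] rad 0.1534 turn -151.1
t 19.97 hand 0.4423 z 0.0859 Ftool [-0.6 -0.9 -0. ] rad 0.1534 turn -151.1
```

```bash
python3 - <<'E'
from workcell import r
import cv2,numpy as np
pc,d=r.read_camera("side");cv2.imwrite("pics/s11.png",cv2.resize(pc[150:350,120:420,::-1],None,fx=2.5,fy=2.5))
E
python3 st.py
```

```text
t 20.02 hand 0.4425 z 0.086 Ftool [ 0.4 -0.1  0.3] rad 0.1533 turn -151.1
```

View pics/s11.png

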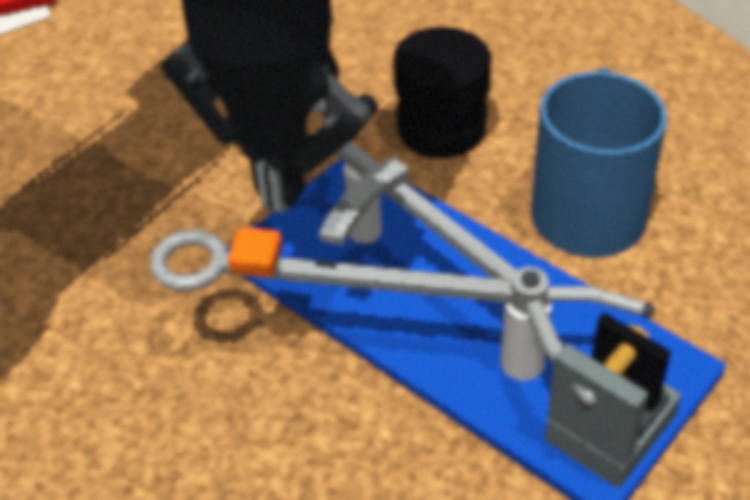

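The handle has sprung fully open: the loop is at (188,260) and the jaw is off the stud. I'll lift clear straight up and check.

```bash
python3 -m handwheel '[[[0,0,-0.01],[0,0,0]],[[0,0,-0.02],[0,0,0]],[[0,0,-0.03],[0,0,0]],[[0,0,-0.03],[0,0,0]],[[0.03,0,-0.02],[0,0,0]],[[0.035,0,0],[0,0,0]],[[0.035,0,0],[0,0,0]],[[0.035,0,0],[0,0,0]],[[0.035,0,0],[0,0,0]],[[0.035,0,0],[0,0,0]],[[0,0,0],[0,0,0]],[[0,0,0],[0,0,0]],[[0,0,0],[0,0,0]],[[0,0,0],[0,0,0]]]'
python3 - <<'E'
from workcell import r
from h import *
import cv2
pc,d=r.read_camera("side");cv2.imwrite("pics/s12.png",cv2.resize(pc[150:350,120:420,::-1],None,fx=2.5,fy=2.5));cv2.imwrite("pics/side12.png",pc[...,::-1])
b,d=r.read_camera("top");b=b[...,::-1].copy();cv2.imwrite("pics/top12.png",b);a=cv2.imread("pics/top0.png")
f=lambda i:cv2.resize(i[150:215,370:435],None,fx=5,fy=5,interpolation=cv2.INTER_CUBIC)
cv2.imwrite("pics/tc12.png",np.hstack([f(a),f(b)]))
U=lambda g,y0,y1,x0,x1:cv2.resize(cv2.cvtColor(g,6)[y0:y1,x0:x1],None,fx=10,fy=10,interpolation=cv2.INTER_CUBIC)
for nm,(y0,y1,x0,x1) in dict(plate=(171,184,409,421),battery=(262,306,378,428),mug=(66,138,266,336),lens=(98,152,190,244),loop=(270,305,246,296)).items():
    T=U(a,y0,y1,x0,x1);A=U(b,y0-5,y1+5,x0-5,x1+5);rr=cv2.matchTemplate(A,T,cv2.TM_CCOEFF_NORMED);print(nm,rr.max().round(3),np.array(cv2.minMaxLoc(rr)[3])/10-5)
E
python3 st.py
```

```text
clock: 21.18
ee_pos: [0.3606, -0.0451, 0.1967]
tcp_rot: [-0.785, 3.041, -0.0]
force: [0.1, 0.3, -0.0]
finger_gap: 0.0003
plate 0.998 [0. 0.]
battery 0.928 [-0.1 -0.2]
mug 0.998 [0. 0.]
lens 0.998 [0. 0.]
loop 0.625 [ 0.1 -1. ]
t 21.28 hand -0.5091 z 0.1963 Ftool [-0.3  0.2 -0.1] rad 0.2617 turn -151.1
```

View pics/s12.png

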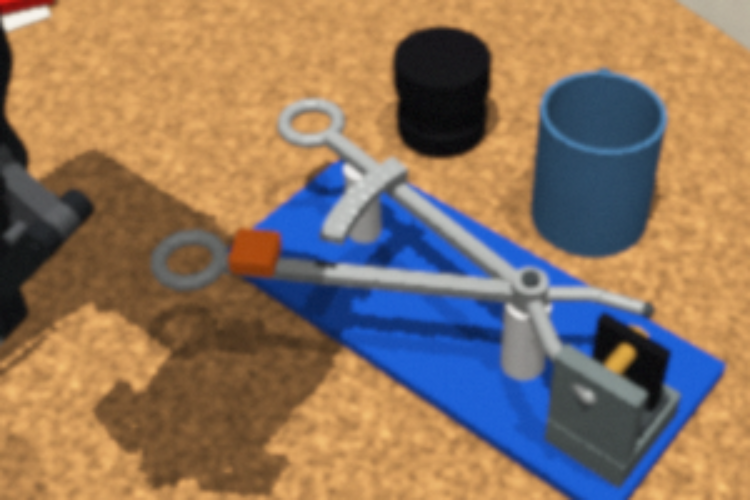

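View pics/tc12.png

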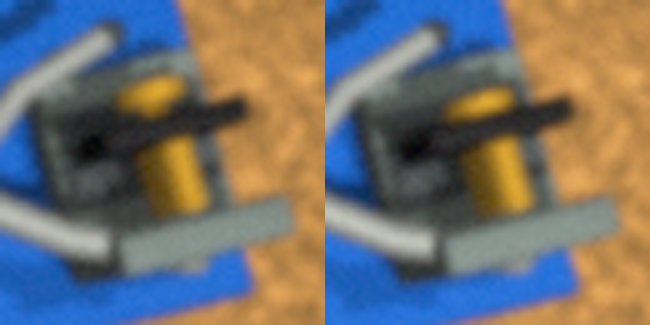

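The plate is back at 0 px shift, and the mug, lens and battery have not moved. Now to measure how far the brass head moved.

Run:
```python
from workcell import r
from h import *
import cv2
a=cv2.imread("pics/top0.png");b=cv2.imread("pics/top12.png")
m=r.camera_model("top")
U=lambda g,y0,y1,x0,x1:cv2.resize(cv2.cvtColor(g,cv2.COLOR_BGR2HSV)[y0:y1,x0:x1,2].astype(np.float32),None,fx=10,fy=10,interpolation=cv2.INTER_CUBIC)
# brightness profile down columns through the head
hs=lambda g:(g[...,2].astype(float)-g[...,0])   # red minus blue
for c in range(396,406): print(c,[int(v) for v in hs(a)[160:176,c]],[int(v) for v in hs(b)[160:176,c]])
print(ray(m,400,165,.09)-ray(m,400,168,.09))
```

```text
396 [-104, -65, -27, -14, -3, 5, 29, 72, 106, 120, 106, 80, 42, 11, 3, -2] [-114, -70, -36, -11, -4, -5, -3, -4, 2, 31, 71, 102, 96, 81, 47, 13]
397 [-98, -54, -23, -9, -3, 12, 49, 95, 130, 136, 118, 87, 49, 17, 5, -2] [-98, -56, -24, -9, -7, -6, -3, -4, 16, 57, 102, 123, 107, 75, 40, 8]
398 [-84, -45, -17, -5, 1, 23, 70, 117, 143, 143, 133, 103, 71, 40, 15, 1] [-81, -45, -18, -7, -6, -8, -1, 1, 25, 76, 119, 137, 122, 79, 33, 5]
399 [-72, -31, -12, -7, 1, 38, 96, 142, 157, 154, 139, 120, 90, 57, 16, 4] [-72, -34, -15, -7, -7, -5, -7, 4, 43, 98, 141, 147, 125, 83, 31, 7]
400 [-61, -27, -11, -4, 13, 59, 114, 157, 167, 158, 139, 125, 96, 56, 16, -2] [-62, -29, -9, -6, -6, -5, -1, 15, 63, 122, 151, 151, 134, 81, 28, 4]
401 [-53, -22, -10, -2, 21, 75, 133, 167, 170, 159, 133, 113, 93, 49, 18, 3] [-54, -21, -8, -4, -7, -4, -1, 28, 88, 144, 160, 156, 119, 65, 21, 0]
402 [-43, -16, -8, 0, 31, 87, 142, 166, 162, 147, 119, 95, 73, 37, 8, 1] [-44, -15, -8, -4, -3, -3, 3, 42, 107, 158, 166, 153, 107, 54, 11, 1]
403 [-38, -11, -5, 2, 32, 92, 141, 160, 155, 127, 89, 65, 46, 24, 1, 2] [-40, -12, -4, -6, -5, -2, 9, 51, 114, 156, 164, 145, 93, 34, 3, 1]
404 [-42, -12, -6, 5, 30, 84, 133, 145, 135, 104, 61, 35, 22, 3, 3, 2] [-40, -12, -7, -5, -3, -3, 10, 57, 116, 150, 152, 128, 82, 26, 4, 1]
405 [-35, -9, -4, 1, 25, 73, 113, 121, 113, 75, 32, 9, 5, 4, 1, 7] [-38, -12, -5, -7, -5, -1, 14, 59, 111, 138, 137, 112, 60, 17, 2, 3]
[4.18978869e-03 9.10479114e-05 0.00000000e+00]
```

Run:
```python
from workcell import r
from h import *
import cv2
for n in("side0","side12"):
    p=cv2.imread(f"pics/{n}.png");o=cv2.inRange(cv2.cvtColor(p,cv2.COLOR_BGR2HSV),(3,200,120),(16,255,255));o[:225]=0;o[270:]=0;o[:,:190]=0;o[:,260:]=0
    k=cv2.connectedComponentsWithStats(o);i=1+np.argmax(k[2][1:,4]);print(n,k[2][i],k[3][i])
s=r.get_state();print(s["clock"],s["force"])
r.finish_job()
```

```text
side0 [212 242  19  18 280] [221.25       250.44642857]
side12 [212 242  19  18 278] [221.20143885 250.61870504]
21.2833 [0.18930457 0.37637947 0.10306234]
the job is handed in; nothing more can be done
```

I handed the job in at 21.3 s with the stud pressed home and the handles fully open again. I got no verdict back, so the figures below come from my own images and force readings.

- **Closing:** I pushed the side of the orange thumb rest up the ratchet, with about 10 N at most. The force stayed level at about 6.2 N until about 0.38 rad. It then read 8.4 N at 0.40 rad, so the stud should have been home.
- **Disagreement:** I took a force drop near 0.40 rad for tooth 5 clicking. After I let go, the top camera showed about 0.345 rad, so the ratchet was actually holding on tooth 4 (0.353). The plate was still pushed back about 3.2 mm, so I left it clamped there, hands off, for about 4 s.
- **Unlocking:** I pressed the thumb rest down with about 2 N, and the handle sprang fully open.
- **Last checks:**
  - The stud head had moved in about 3.9–4 mm.
  - The plate was back in its starting place, with no measurable shift.
  - The orange thumb rest was within 0.2 px of its starting position in the side view. A match on the moving loop in the top view was poor (score 0.63, 1 px off), probably because of the arm's shadow.
  - The mug, lens and battery were within 0.2 px of where they started.
  - The robot was touching nothing.

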